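# Fit a keyed shaft into a pulley hub and hold it home

## Task

Pull the plain blanking plug out of the pulley hub and stand it upright, let go, in the crate's empty cell (the one with only a thin round pad in it). Then take the keyed shaft from the crate, put its nose into the hub bore, turn it until the key slips into the keyway, and keep pushing against the spring ejector until the collar is flush on the hub face. Finish while still holding the shaft pressed fully home, and leave the bush and the threaded fitting standing in their cells.

Things in the scene. Friction and masses are not known exactly. Their poses are not given: they have to be found in the camera images.
- hub_jig: Fixed jig with an upright steel pulley hub and dark two-groove pulley rim. Origin on the axis at table height. Grey base 116 mm across, 22 mm high; rim 92 mm across, 34 to 66 mm high; hub 64 mm across, flat top face 85 mm above the origin. Keyway on the hub_jig -x side.
- bore (a point): Centre of the bore's mouth in the hub face, 85 mm above the jig origin. Bore 30.5 mm in diameter, open at the top; keyway 10.5 mm wide, cut out to 20.5 mm from the axis on the hub_jig -x side, along the full hub height. At home the collar lies on this face: shaft origin 55 mm below this point, shaft x along hub_jig x.
- ejector (a joint): Spring ejector, a 22 mm pin in the bore. 0 when up (its top 35 mm below the hub face); grows in m as it is pushed down, 0.020 with the shaft home. It pushes up with 6 N at 0 and 12 N at 0.020, so it lifts the shaft again if that is let go.
- shaft: Loose steel keyed shaft, 0.25 to 0.5 kg, standing upright on its nose in a crate cell. Origin at the centre of the nose's underside, z up. 28 mm in diameter to 55 mm (lowest 6 mm chamfered); key 8 mm wide on its -x side, out to 19 mm from the axis, from 18 to 50 mm height; collar 46 mm across from 55 to 62 mm; total height 112 mm.
- lug (a point): Tip of the pointer lug on the shaft's collar, directly above the key (-x side, 33 mm from the axis, 62 mm above the shaft origin, lug 8 mm wide); shows where the key is. The 18 mm of nose below the key enter the bore at any angle; then the key rests on the hub face until turned in line with the keyway.
- grip (a point): Middle of the shaft's square grip, on the axis, 88 mm above the shaft origin. Grip 26 x 26 mm, sides along shaft x and y, from 62 to 112 mm height.
- plug: Loose plain grey blanking plug without key, about 0.12 kg, starts upright in the bore, collar on the hub face. Origin at the centre of its underside, z up. Nose 27 mm across from 0 to 26 mm, collar 46 mm across to 32 mm, square grip 26 x 26 mm, sides along plug x and y, from 32 to 77 mm. Stands by itself on its nose.
- crate: Fixed plywood crate 155 x 155 mm, 42 mm high, walls and floor 5 mm thick; two crossed 5 mm walls of full height make four cells of 70 x 70 mm, centred at x, y = +-37.5 mm in its frame. Origin at the centre of its underside. Shaft, bush, fitting and pad have one cell each; which is where varies.
- pad: Thin round cork pad 44 mm in diameter, 3 mm thick, fixed on the floor of the crate's empty cell, where the plug shall stand. Origin at the centre of its underside, which is 5 mm above the table.
- bush: Bronze bush, a plain ring 32 mm in diameter, 34 mm high, standing in a cell of the crate; bystander. Origin at the centre of its underside.
- nipple: Zinc-plated threaded hydraulic fitting with a hexagon, 36 mm wide, 50 mm high, standing in a cell of the crate; bystander. Origin at the centre of its underside.

How it is judged:
By the outcome, as a careful person would: the job done as asked, in the order asked, and still so for the second after the job is handed in, while the arm keeps its last pose, push and grip.
It also fails if it takes over 58 s, if anything falls off the work surface, if the arm or the gripper's body presses on something with over 40 N, if the wrist force passes 120 N, or if a joint passes its speed limit or range.

## Robot

A 7-joint arm with a two-finger parallel gripper is mounted at the origin on a cart in front of the work surface, level with it; the furniture and walls round the work are solid. World frame = base frame: x ahead of the robot, y to its left, z up, the work surface at z = 0. Lengths are in m, angles in rad, forces in N, time in s.
With the tool pointing down it reaches from about 0.4 to 0.85 m from the base axis. Payload 4.5 kg.
Tool frame: the origin (TCP) lies between the finger pads; the fingertips stand 8 mm ahead of it and the grasp point (between the pads) lies 11 mm behind it; z points along the fingers, y is the direction in which the jaws open and shut (so a half turn about z gives the same grasp; the last joint's range is limited). The gripper opens to 88 mm and grips with 3 to 60 N. Pads are 18 mm wide; open, the fingers measure 123 mm over their backs; the gripper's body (75 mm by 187 mm) begins 45 mm behind the grasp point.
Start: joints at [1.18, 0.689, -0.195, 1.565, 0.157, 0.902, -0.215], TCP at [0.258, -0.569, 0.247] pointing down, gripper open.
Joint ranges: [-3.01, 3.01], [-0.46, 2.08], [-1.47, 1.51], [0.13, 2.56], [-1, 4.14], [0.04, 2.09], [-2.66, 2.66]. Speed limits (rad/s): [2.57, 2.57, 3.14, 3.14, 3.14, 3.14, 3.14].

## Interface

Orientations are given as a unit quaternion [x, y, z, w].
In Python, from plant import r gives the robot as it stands.
- The arm moves only by the tool carry_out, never from a script. Its argument "commands" is a list that holds one entry, the list of rows, each a list of 7 numbers: the turn, a rotation vector about the tool's x, y, z in rad, then the shift along the tool's x, y, z in cm, then the finger opening in cm, from 0 to 8.81. A call has 1 to 10 rows; each row is the pose to reach, as a shift and turn from the pose commanded when the call began, along the tool's axes at that moment; what a row does not reach only later rows make up. A row lasts 1/12 s, in which the tool goes at most 41.7 mm and 7.16 degrees, less where a joint would pass 70% of its speed; a pose out of reach is approached as far as the arm can. A call with a gripper value outside its range is refused whole. The fingers move at their own pace and stop on an object; "force" is the grip in N (left out, the last holds). Time passes only in rows, so rows that repeat a pose let the fingers close. It gives the time, the measured TCP pose, the force and the opening at its end, in the units of the state.
- r.get_state(): the state, without advancing time (a new reading comes with each control period).
- r.snapshot(name): name is "side" or "top" or "wrist"; returns a dict with "pixels" (480x640x3 uint8, red, green, blue), "mtx" (3x3 intrinsics, pixels), "xyz" and "rotation" of the camera in the world. Camera axes: x right, y down, z forward; pixel columns grow to the right and rows downward; lengths in m; the calibration is good to about 2 mm. A picture is of the moment at which its call begins. There is no depth.
- r.finish_job(): hands the job in, once; it reports no verdict.
The state is a dict: "clock": time; "q": joint angles; "qd": joint speeds; "joint_torque": joint torques, N m; "tool_pos": TCP position; "eef_rot": TCP orientation; "contact_force": force on the tool from outside, world axes, zero at the start; "moment": the same for the moment, N m; "opening": opening from 0.0 (shut) to 1.0 (fully open).
Only numpy, scipy, OpenCV 4.12 (cv2) and the standard library are available. Lean on these libraries where they do the work, as an engineer would, in place of code of your own. Each camera call takes 0.05 s, during which the arm holds its last target.

## Working session

There is one attempt and no reset: what is moved stays moved. The work goes in short steps, Python scripts to look and compute and a tool call to move; the robot and the scene stay as the last step left them, time stands still between calls to the robot, and variables do not carry over. Pictures are saved under pics/ and viewed, and the job is handed in when it is done.

Besides the shell and the picture viewer there is one more tool, called after "Call:" as name(argument=value, ...), one argument or row to a line, values as JSON. carry_out: Moves the arm, as the interface text tells. Its arguments: {"type":"object","properties":{"commands":{"type":"array"},"force":{"type":"number"}},"required":["commands"]}

```bash
ls; mkdir -p pics; python3 - <<'E'
from plant import r
import cv2,numpy as np
s=r.get_state();print(s)
for n in("side","top","wrist"):
    d=r.snapshot(n);cv2.imwrite(f"pics/a_{n}.png",d["pixels"][:,:,::-1]);np.savez(f"pics/a_{n}.npz",**d)
    print(n,d["mtx"],d["xyz"],d["rotation"])
E
```

```text
pics
{'clock': 0.0, 'q': array([ 1.17978806,  0.68996164, -0.19449907,  1.56634311,  0.15725848,
        0.90249355, -0.21508742]), 'qd': array([ 0.00247509,  0.00094464,  0.00070223, -0.00150244, -0.00102422,
       -0.00040549,  0.00091332]), 'joint_torque': array([ 1.19663237e-04, -5.27555859e+01, -1.26680911e+00, -1.53428435e+01,
       -5.25914936e-02,  6.77533069e-03,  1.87236465e-04]), 'tool_pos': array([ 0.25729423, -0.56890508,  0.24592382]), 'eef_rot': array([ 9.77520236e-01,  2.10839654e-01, -2.45786616e-04, -8.76090495e-04]), 'contact_force': array([-0.37501947,  0.51987434,  0.044242  ]), 'moment': array([-0.00440224, -0.01468203,  0.04012701]), 'opening': 0.9978387771857703}
side [[546.98282985   0.         331.63419008]
 [  0.         546.98282985 249.72073147]
 [  0.           0.           1.        ]] [0.32336064 0.64195773 0.59164146] [-0.18341856  0.87656007 -0.4365053   0.08638982]
top [[491.94776369   0.         314.040078  ]
 [  0.         491.94776369 239.80741766]
 [  0.           0.           1.        ]] [0.55184928 0.02442123 0.95112667] [-0.69711727  0.71630838 -0.02554611  0.01664966]
wrist [[366.18422607   0.         323.15993877]
 [  0.         366.18422607 237.37498849]
 [  0.           0.           1.        ]] [ 0.3350015  -0.53349825  0.38396626] [ 0.82880038 -0.53496983 -0.0894512   0.1374616 ]
```

View pics/a_top.png

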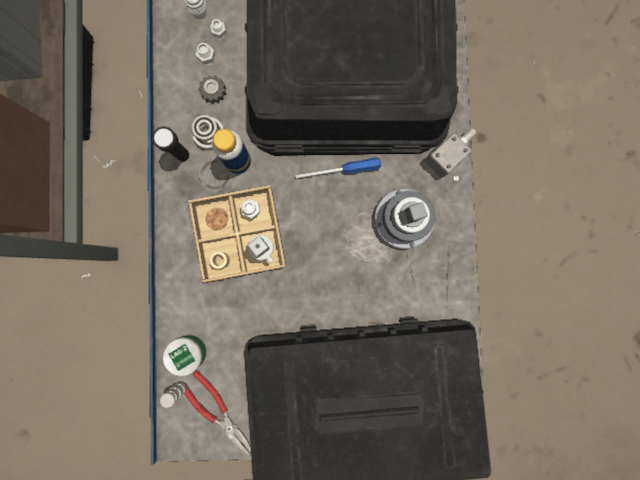

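View pics/a_side.png

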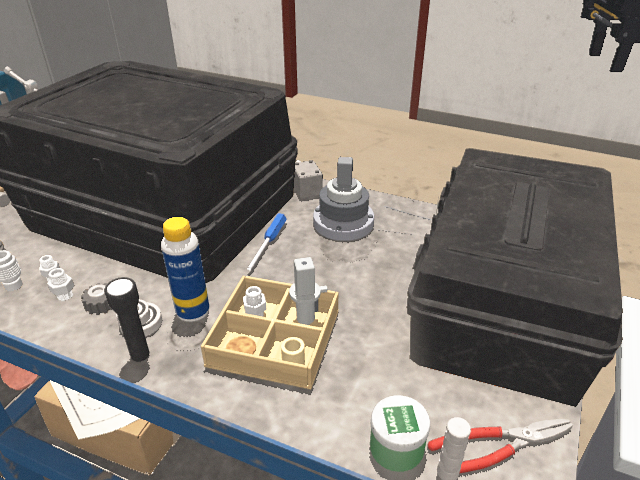

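View pics/a_wrist.png

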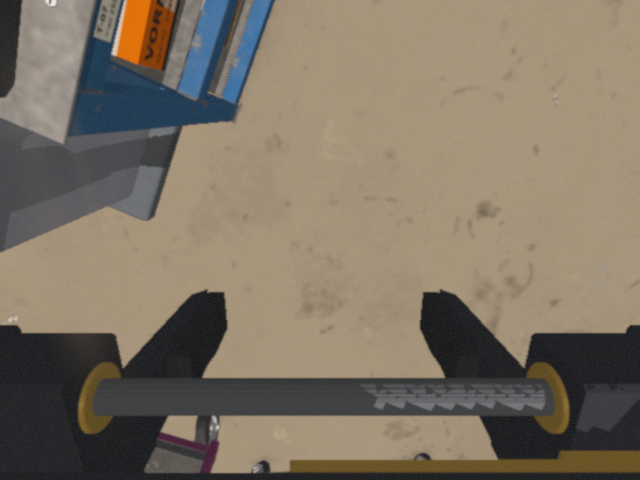

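```bash
cat > h.py <<'E'
import numpy as np,cv2
from scipy.spatial.transform import Rotation as R
def ray(d,u,v):
    K=d["mtx"];q=np.array([(u-K[0,2])/K[0,0],(v-K[1,2])/K[1,1],1.])
    return np.array(d["xyz"]),R.from_quat(d["rotation"]).as_matrix()@q
def onz(d,u,v,z):
    c,w=ray(d,u,v);return c+w*(z-c[2])/w[2]
def proj(d,p):
    q=R.from_quat(d["rotation"]).as_matrix().T@(np.array(p)-d["xyz"]);q=d["mtx"]@q;return q[:2]/q[2]
def crop(d,x0,y0,w,h,k,name):
    im=d["pixels"][y0:y0+h,x0:x0+w,::-1]
    cv2.imwrite(name,cv2.resize(im,None,fx=k,fy=k,interpolation=cv2.INTER_CUBIC))
E
python3 - <<'E'
from h import *
t=np.load("pics/a_top.npz");s=np.load("pics/a_side.npz")
print(R.from_quat(t["rotation"]).as_matrix().round(3))
print(R.from_quat(s["rotation"]).as_matrix().round(3))
crop(t,180,180,110,105,7,"pics/c1.png");crop(t,360,170,90,90,6,"pics/c2.png")
crop(s,195,230,160,160,3.7,"pics/c3.png");crop(s,290,140,110,110,5,"pics/c4.png")
for n,u,v,z in[("crate",237,233,.042),("hub",404,218,.085),("plugtop",413,212,.13)]:print(n,onz(t,u,v,z).round(4))
E
```

```text
[[-0.028 -0.998  0.059]
 [-1.     0.027 -0.013]
 [ 0.012 -0.06  -0.998]]
[[-0.918 -0.246  0.312]
 [-0.397  0.552 -0.734]
 [ 0.009 -0.797 -0.604]]
crate [0.6224 0.1543 0.042 ]
hub [ 0.6379 -0.1477  0.085 ]
plugtop [ 0.6431 -0.1543  0.13  ]
```

View pics/c1.png

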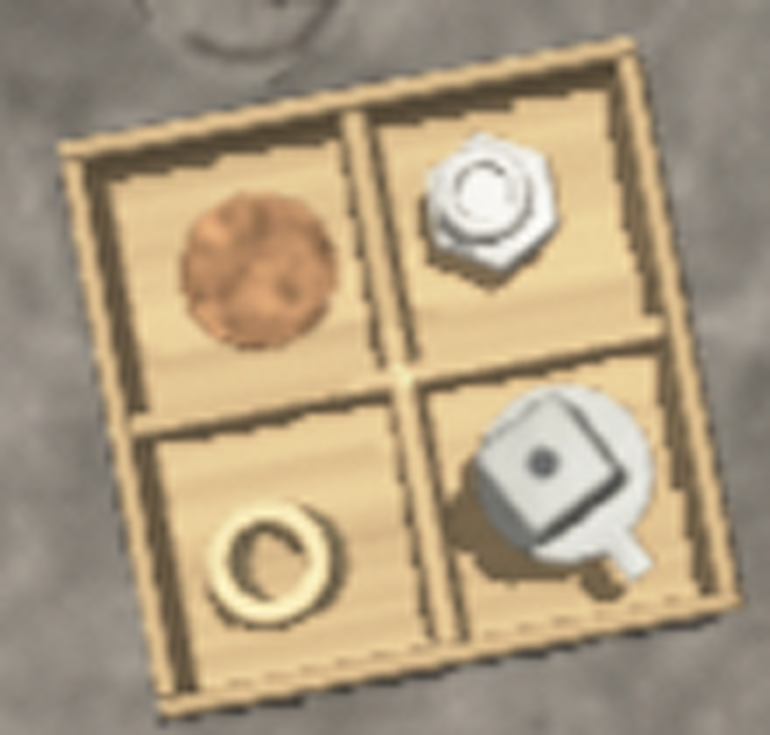

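View pics/c2.png

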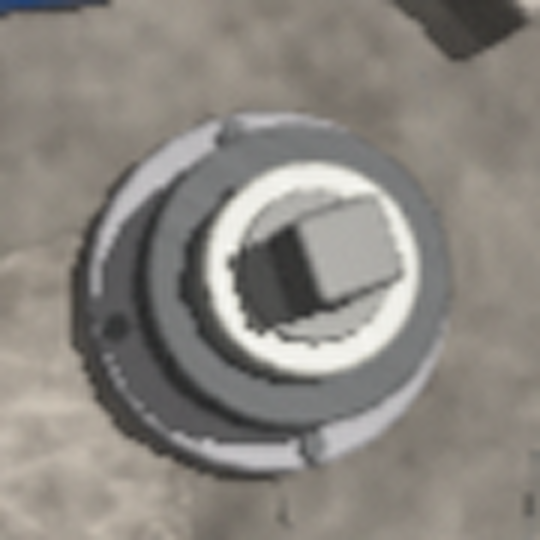

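View pics/c3.png

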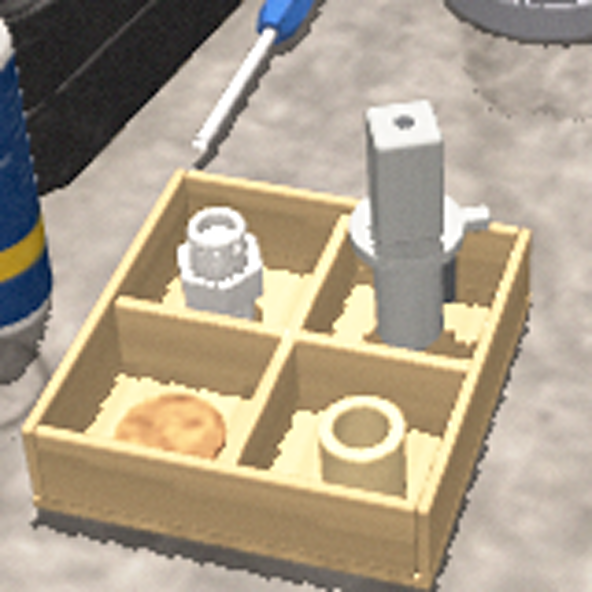

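View pics/c4.png

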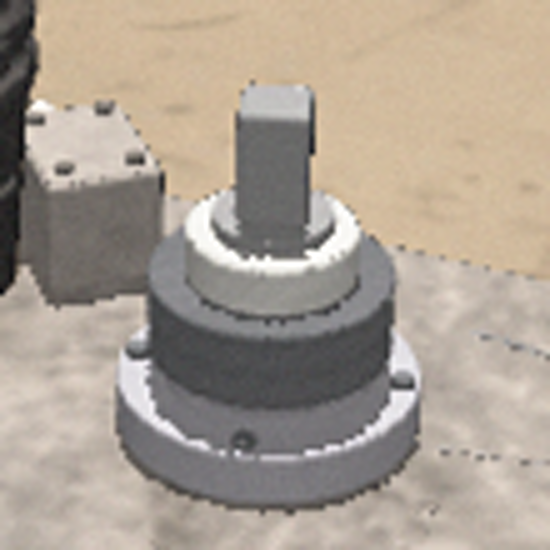

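```bash
python3 - <<'E'
from h import *
t=np.load("pics/a_top.npz");s=np.load("pics/a_side.npz")
def c(x,y,k,x0,y0): return x0+(x+.5)/k-.5, y0+(y+.5)/k-.5
def pts(l,z,off): return np.array([onz(t,*c(x,y,*off),z)[:2] for x,y in l])
o1=(7,180,180);o2=(6,360,170)
def sq(n,P):
    e=P[1]-P[0]-(P[3]-P[2]) if 0 else P[1]-P[0]+P[2]-P[3]
    f=P[3]-P[0]+P[2]-P[1]
    print(n,P.mean(0).round(4),"sides",(np.linalg.norm(e)/2).round(4),(np.linalg.norm(f)/2).round(4),"ang",np.degrees(np.arctan2(e[1],e[0])).round(1),np.degrees(np.arctan2(f[1],f[0])).round(1))
sq("crate",pts([(60,145),(630,38),(742,600),(160,715)],.042,o1))
sq("plug",pts([(300,233),(378,196),(403,268),(328,305)],.136,o2))
sq("shaft",pts([(550,392),(625,470),(540,545),(478,462)],.117,o1))
print("shaft hole",pts([(543,461)],.117,o1),"lug",pts([(640,570)],.067,o1),"pad",pts([(259,271)],.008,o1),"nip",pts([(487,193)],.055,o1),"bush",pts([(270,563)],.039,o1))
# hub face mask in top, white
im=t["pixels"][170:260,360:450].astype(int);m=((im.min(2)>205)).astype(np.uint8)
cs,_=cv2.findContours(m,cv2.RETR_EXTERNAL,cv2.CHAIN_APPROX_NONE);k=max(cs,key=cv2.contourArea)
e=cv2.fitEllipse(k);print(e, onz(t,e[0][0]+360,e[0][1]+170,.085), 64/ (951-85)*492)
# pad mask
im=t["pixels"].astype(int);m=((im[...,0]-im[...,2]>60)&(im[...,0]<215)&(im[...,1]<150)).astype(np.uint8)[195:240,200:232]
cs,_=cv2.findContours(m,cv2.RETR_EXTERNAL,cv2.CHAIN_APPROX_NONE);k=max(cs,key=cv2.contourArea);e=cv2.minEnclosingCircle(k);print("pad",e,onz(t,e[0][0]+200,e[0][1]+195,.008))
# side checks
print("side plug px",proj(s,[.643,-.154,.136]),"bottle base",onz(s,190,310,0))
b=onz(s,190,310,0)
def tri(a,b):
    c1,w1=ray(t,*a);c2,w2=ray(s,*b);A=np.c_[w1,-w2];l=np.linalg.lstsq(A,c2-c1,rcond=None)[0];p=c1+w1*l[0];q=c2+w2*l[1];return ((p+q)/2).round(4),np.linalg.norm(p-q).round(4)
print("bottle cap",tri((225,141),(176,222)))
print("shaft hole",tri(c(543,461,*o1),c(405,121,3.7,195,230)))
print("plug top",tri(c(352,250,*o2),c(278,104,5,290,140)))
print("farbox front top corner",tri((252,98),(0,130)),"edge z",onz(t,350,148,.0),onz(t,350,130,.2))
print("block",tri(c(468,27,*o2),c(160,165,5,290,140)))
print("flashlight",tri((165,137),(122,287)))
E
```

```text
crate [0.6227 0.1553] sides 0.1545 0.1528 ang -80.6 -170.5
plug [ 0.6434 -0.1619] sides 0.0239 0.0214 ang -65.8 -162.1
shaft [0.5931 0.1087] sides 0.0257 0.0258 ang -141.0 131.4
shaft hole [[0.59458932 0.10992571]] lug [[0.56852087 0.09080762]] pad [[0.65446699 0.19784278]] nip [[0.66826451 0.12944819]] bush [[0.57356145 0.19045967]]
((51.73735809326172, 44.161964416503906), (31.00938606262207, 32.037227630615234), 76.40068817138672) [ 0.64435858 -0.16166964  0.085     ] 36.36027713625866
pad ((16.696428298950195, 23.464284896850586), 11.165441513061523) [0.65411612 0.19760866 0.008     ]
side plug px [342.2811392 161.4893348] bottle base [0.76841256 0.1561017  0.        ]
bottle cap (array([0.763 , 0.1537, 0.1656]), np.float64(0.0014))
shaft hole (array([0.593 , 0.1092, 0.1177]), np.float64(0.0035))
plug top (array([ 0.6424, -0.1627,  0.1341]), np.float64(0.0027))
farbox front top corner (array([0.8636, 0.1705, 0.2785]), np.float64(0.1967)) edge z [ 0.78688139 -0.06377469  0.        ] [ 0.76574441 -0.04613122  0.2       ]
block (array([ 0.7153, -0.2172,  0.0656]), np.float64(0.0071))
flashlight (array([0.7804, 0.2599, 0.1263]), np.float64(0.0041))
```

```bash
cat >> h.py <<'E'
def to(x,y,z,phi):
    "turn and shift (tool axes, cm) from measured pose to vertical tool with tool x at phi deg"
    from plant import r
    s=r.get_state();M=R.from_quat(s["eef_rot"])
    a=np.radians(phi);T=R.from_matrix(np.array([[np.cos(a),np.sin(a),0],[np.sin(a),-np.cos(a),0],[0,0,-1]]))
    print("turn",(M.inv()*T).as_rotvec().round(3),"shift",(M.inv().apply(np.array([x,y,z])-s["tool_pos"])*100).round(2))
def st():
    from plant import r
    s=r.get_state();M=R.from_quat(s["eef_rot"]).as_matrix()
    print("t",round(s["clock"],2),"pos",s["tool_pos"].round(4),"phi",np.degrees(np.arctan2(M[1,0],M[0,0])).round(2),"tilt",M[:,2].round(3),"q",s["q"].round(2),"F",s["contact_force"].round(1),"M",s["moment"].round(2),"open",round(s["opening"],3))
E
python3 -c "
from h import *
st();to(.643,-.162,.32,21)
t=np.load('pics/a_top.npz')
print(onz(t,247,330,.2),onz(t,490,330,.2))"
```

```text
t 0.15 pos [ 0.2574 -0.5691  0.2461] phi 24.35 tilt [-0.001  0.001 -1.   ] q [ 1.18  0.69 -0.19  1.57  0.16  0.9  -0.22] F [-0.   0.1 -0.6] M [0.03 0.03 0.02] open 1.003
turn [-0.001  0.     0.058] shift [ 51.91 -21.2   -7.36]
[0.46287256 0.1193489  0.2       ] [ 0.4522044  -0.24915119  0.2       ]
```

Call:
carry_out(
  commands=[
    [[0,0,0,0,0,-4,8.8],[0,0,0,2,-1,-7.4,8.8],[0,0,0,5.5,-2.2,-7.4,8.8],[0,0,0,9,-3.7,-7.4,8.8],[0,0,0.03,12.5,-5.1,-7.4,8.8],[0,0,0.03,16,-6.6,-7.4,8.8],[0,0,0.03,19.5,-8,-7.4,8.8],[0,0,0.05,23,-9.5,-7.4,8.8],[0,0,0.05,26.5,-10.9,-7.4,8.8],[0,0,0.058,30,-12.3,-7.4,8.8]],
  ],
)

```text
clock: 0.98
tool_pos: [0.481, -0.3321, 0.3205]
eef_rot: [0.983, 0.182, -0.0, -0.0]
contact_force: [0.8, 0.1, -0.7]
opening: 1.0
```

```bash
python3 -c "
from h import *
st();to(.643,-.162,.22,21)"
```

```text
t 0.98 pos [ 0.481  -0.3321  0.3205] phi 21.01 tilt [-0.001  0.    -1.   ] q [ 0.64  0.55 -0.19  1.59  0.12  1.01 -0.79] F [ 0.8  0.1 -0.7] M [-0.03 -0.04  0.03] open 1.0
turn [-0.  0.  0.] shift [ 21.22 -10.07  10.05]
```

Call:
carry_out(
  commands=[
    [[0,0,0,3.5,-1.7,0,8.8],[0,0,0,7,-3.3,1,8.8],[0,0,0,10.5,-5,3,8.8],[0,0,0,14,-6.6,5,8.8],[0,0,0,17.5,-8.3,7,8.8],[0,0,0,20,-9.5,9,8.8],[0,0,0,21.2,-10.1,10,8.8],[0,0,0,21.2,-10.1,10,8.8],[0,0,0,21.2,-10.1,10,8.8]],
  ],
)

```text
clock: 1.73
tool_pos: [0.6412, -0.1638, 0.2201]
eef_rot: [0.983, 0.183, -0.001, 0.0]
contact_force: [0.2, -1.1, 0.2]
opening: 0.996
```

```bash
python3 -c "
from h import *
from plant import r
st()
for n in ('wrist','top'):
    d=r.snapshot(n);np.savez(f'pics/b_{n}.npz',**d);cv2.imwrite(f'pics/b_{n}.png',d['pixels'][:,:,::-1])
st()"
```

```text
t 1.73 pos [ 0.6412 -0.1638  0.2201] phi 21.06 tilt [-0.002 -0.001 -1.   ] q [ 0.26  0.77 -0.16  1.47  0.14  0.92 -1.14] F [ 0.2 -1.1  0.2] M [-0.02  0.03  0.  ] open 0.996
t 1.83 pos [ 0.6412 -0.1665  0.2218] phi 20.83 tilt [ 0.    -0.003 -1.   ] q [ 0.27  0.77 -0.16  1.47  0.14  0.92 -1.14] F [ 1.1 -0.3 -0.7] M [-0.02  0.03  0.04] open 0.997
```

View pics/b_wrist.png

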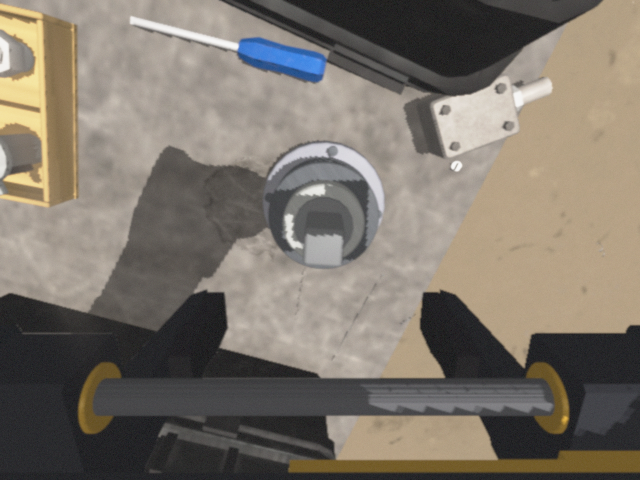

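```bash
python3 - <<'E'
from h import *
d=np.load('pics/b_wrist.npz')
crop(d,250,130,150,150,5,"pics/b_c.png")
print(d["xyz"],[onz(d,u,v,.136).round(4) for u,v in[(323.5,250)]])
st();st();to(.643,-.162,.107,21)
E
```

```text
[ 0.72098832 -0.13250211  0.35785783] [array([ 0.6417, -0.1633,  0.136 ])]
t 1.83 pos [ 0.6412 -0.1665  0.2218] phi 20.83 tilt [ 0.    -0.003 -1.   ] q [ 0.27  0.77 -0.16  1.47  0.14  0.92 -1.14] F [ 1.1 -0.3 -0.7] M [-0.02  0.03  0.04] open 0.997
t 1.83 pos [ 0.6412 -0.1665  0.2218] phi 20.83 tilt [ 0.    -0.003 -1.   ] q [ 0.27  0.77 -0.16  1.47  0.14  0.92 -1.14] F [ 1.1 -0.3 -0.7] M [-0.02  0.03  0.04] open 0.997
turn [ 0.003  0.    -0.003] shift [ 0.34 -0.38 11.48]
```

View pics/b_c.png

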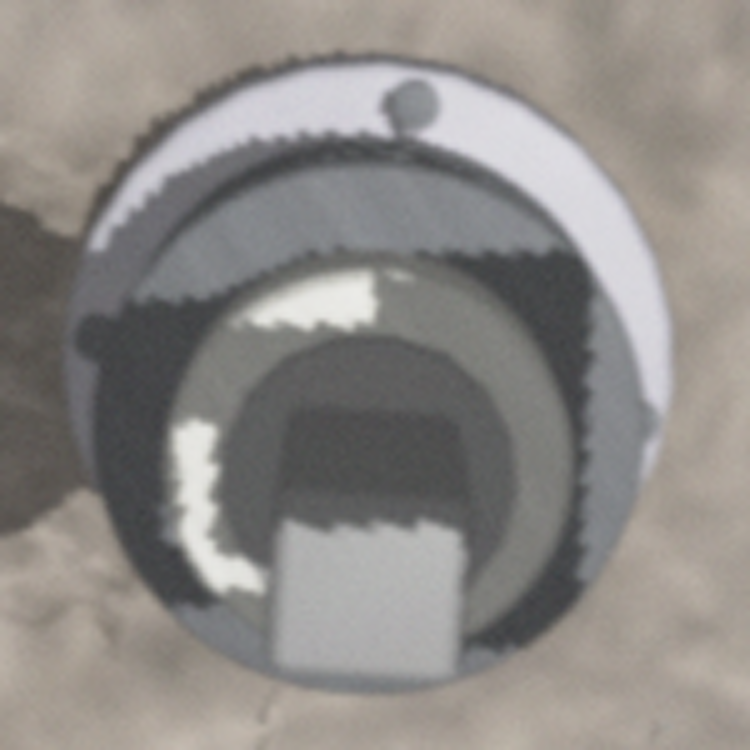

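Call:
carry_out(
  commands=[
    [[0,0,0.04,0.2,-0.3,3,8.8],[0,0,0.04,0.2,-0.3,6,8.8],[0,0,0.04,0.2,-0.3,6,8.8],[0,0,0.04,0.2,-0.3,6,8.8],[0,0,0.04,0.2,-0.3,6,8.8]],
  ],
)

```text
clock: 2.25
tool_pos: [0.6434, -0.1618, 0.1629]
eef_rot: [0.987, 0.162, 0.001, 0.001]
contact_force: [-0.6, -0.2, 1.1]
opening: 1.002
```

```bash
python3 -c "
from h import *
from plant import r
st();to(.6425,-.1625,.109,18.5)
d=r.snapshot('top');st();to(.6425,-.1625,.109,18.5)"
```

```text
t 2.25 pos [ 0.6434 -0.1618  0.1629] phi 18.61 tilt [ 0.003 -0.001 -1.   ] q [ 0.25  0.84 -0.14  1.52  0.15  0.79 -1.19] F [-0.6 -0.2  1.1] M [ 0.01 -0.01 -0.01] open 1.002
turn [ 0.002 -0.002  0.002] shift [-0.12  0.03  5.39]
t 2.3 pos [ 0.6438 -0.1614  0.1633] phi 18.63 tilt [ 0.004 -0.001 -1.   ] q [ 0.25  0.84 -0.14  1.52  0.15  0.79 -1.19] F [ 0.1 -0.1  0.3] M [ 0.03 -0.07  0.03] open 0.996
turn [ 0.003 -0.003  0.002] shift [-0.18  0.04  5.43]
```

Call:
carry_out(
  commands=[
    [[0,0,0,-0.1,0,3,8.8],[0,0,0,-0.1,0,5.3,8.8],[0,0,0,-0.1,0,5.3,6],[0,0,0,-0.1,0,5.3,4],[0,0,0,-0.1,0,5.3,3],[0,0,0,-0.1,0,5.3,2],[0,0,0,-0.1,0,5.3,2],[0,0,0,-0.1,0,5.3,2],[0,0,0,-0.1,0,5.3,2],[0,0,0,-0.1,0,5.3,2]],
  ],
  force=25,
)

```text
clock: 3.13
tool_pos: [0.642, -0.1603, 0.1081]
eef_rot: [0.987, 0.163, 0.0, 0.0]
contact_force: [-0.2, 0.9, 0.6]
opening: 0.418
```

```bash
python3 -c "
from h import *
st()"
```

```text
t 3.13 pos [ 0.642  -0.1603  0.1081] phi 18.73 tilt [ 0.001 -0.    -1.   ] q [ 0.24  0.91 -0.13  1.55  0.16  0.69 -1.21] F [-0.2  0.9  0.6] M [ 0.03 -0.03  0.01] open 0.418
```

Call:
carry_out(
  commands=[
    [[0,0,0,0,0.1,0,2],[0,0,0,0,0.1,0,2],[0,0,0,0,0.1,0,2],[0,0,0,0,0.1,0,2],[0,0,0,0,0.1,0,2]],
  ],
)

```text
clock: 3.55
tool_pos: [0.6424, -0.1616, 0.1079]
eef_rot: [0.987, 0.163, 0.0, 0.0]
contact_force: [0.4, -1.8, 0.1]
opening: 0.294
```

```bash
python3 -c "
from h import *
st()"
```

```text
t 3.55 pos [ 0.6424 -0.1616  0.1079] phi 18.71 tilt [ 0.001 -0.001 -1.   ] q [ 0.25  0.91 -0.13  1.55  0.16  0.69 -1.21] F [ 0.4 -1.8  0.1] M [-0.23 -0.18  0.02] open 0.294
```

Call:
carry_out(
  commands=[
    [[0,0,0,0,0,-1.5,2],[0,0,0,0,0,-4,2],[0,0,0,0,0,-7.5,2],[0,0,0,0,0,-11,2],[0,0,0,0,0,-11,2]],
  ],
)

```text
clock: 3.97
tool_pos: [0.646, -0.1615, 0.2247]
eef_rot: [0.987, 0.163, 0.006, 0.002]
contact_force: [0.4, 0.4, -0.1]
opening: 0.291
```

```bash
python3 -c "
from h import *
from plant import r
st();d=r.snapshot('side');np.savez('pics/d_side.npz',**d);cv2.imwrite('pics/d_side.png',d['pixels'][:,:,::-1]);to(.654,.198,.22,15)"
```

```text
t 3.97 pos [ 0.646  -0.1615  0.2247] phi 18.71 tilt [ 0.012 -0.002 -1.   ] q [ 0.25  0.76 -0.15  1.47  0.13  0.91 -1.18] F [ 0.4  0.4 -0.1] M [-0.01 -0.09  0.02] open 0.291
turn [ 0.003 -0.007  0.065] shift [ 12.44 -33.71   0.13]
```

View pics/d_side.png

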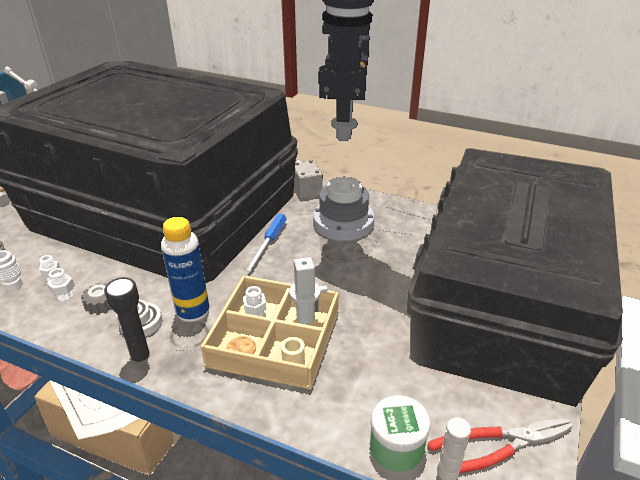

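Call:
carry_out(
  commands=[
    [[0,0,0,0.5,-1.5,0,2],[0,0,0.02,1.9,-5,0,2],[0,0,0.04,3.2,-8.6,0,2],[0,0,0.06,4.6,-12.2,0,2],[0,0,0.06,5.9,-15.8,0,2],[0,0,0.06,7.2,-19.4,0,2],[0,0,0.06,8.5,-23,0,2],[0,0,0.06,9.8,-26.6,0,2],[0,0,0.06,11.1,-30,0,2],[0,0,0.06,12,-32.5,0,2]],
  ],
)

```text
clock: 4.85
tool_pos: [0.6482, 0.1914, 0.215]
eef_rot: [0.991, 0.136, -0.003, -0.001]
contact_force: [-0.3, 0.7, -1.4]
opening: 0.293
```

Call:
carry_out(
  commands=[
    [[0,0,0,0.3,-0.8,0,2],[0,0,0,0.4,-1.1,0,2],[0,0,0,0.4,-1.1,0,2],[0,0,0,0.4,-1.1,0,2],[0,0,0,0.4,-1.1,0,2]],
  ],
)

```text
clock: 5.27
tool_pos: [0.6525, 0.1938, 0.2172]
eef_rot: [0.991, 0.131, -0.001, 0.001]
contact_force: [0.0, 0.3, -1.1]
opening: 0.296
```

```bash
python3 -c "
from h import *
from plant import r
st();d=r.snapshot('top');np.savez('pics/e_top.npz',**d);crop(d,150,150,320,140,2.5,'pics/e_top.png')
d=r.snapshot('wrist');np.savez('pics/e_w.npz',**d);cv2.imwrite('pics/e_w.png',d['pixels'][:,:,::-1]);st();to(.654,.198,.12,15)"
```

```text
t 5.27 pos [0.6525 0.1938 0.2172] phi 15.1 tilt [-0.001 -0.002 -1.   ] q [-0.31  0.8  -0.08  1.41  0.08  0.94 -1.73] F [ 0.   0.3 -1.1] M [ 0.04 -0.01  0.04] open 0.296
t 5.37 pos [0.6527 0.1945 0.2176] phi 15.12 tilt [-0.    -0.001 -1.   ] q [-0.32  0.8  -0.09  1.41  0.08  0.94 -1.73] F [ 0.4  0.4 -0.9] M [-0.05 -0.04  0.  ] open 0.292
turn [0.001 0.    0.002] shift [ 0.23 -0.32  9.76]
```

View pics/e_top.png

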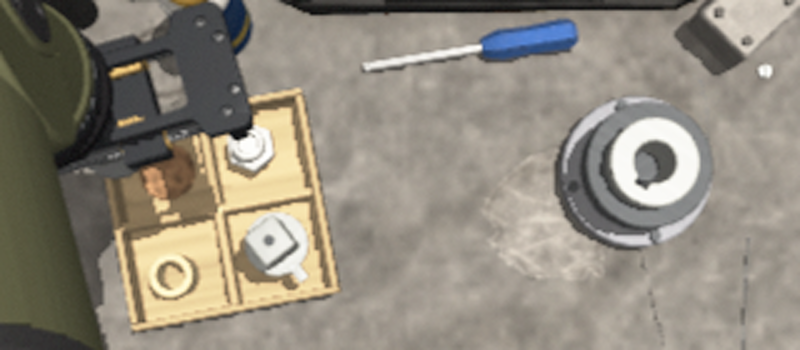

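View pics/e_w.png

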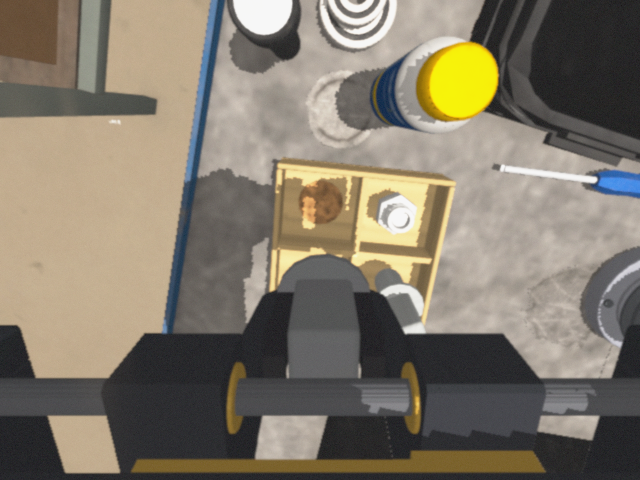

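```bash
python3 - <<'E'
from h import *
d=np.load('pics/e_w.npz')
print(onz(d,321,203,.008), [onz(d,*p,.042).round(4) for p in[(276,161),(455,178)]])
t=np.load('pics/e_top.npz');crop(t,360,175,90,90,8,"pics/e_hub.png");
print(proj(t,[.6435,-.162,.085]))
im=t["pixels"][170:260,360:450].astype(int);m=((im.min(2)>200)).astype(np.uint8)
cs,_=cv2.findContours(m,cv2.RETR_EXTERNAL,cv2.CHAIN_APPROX_NONE);k=cv2.convexHull(max(cs,key=cv2.contourArea))
e=cv2.fitEllipse(k);print(e,onz(t,e[0][0]+360,e[0][1]+170,.085))
E
```

```text
[0.65359548 0.19675008 0.008     ] [array([0.6868, 0.2448, 0.042 ]), array([0.7126, 0.0934, 0.042 ])]
[411.94208985 214.63869054]
((51.70772171020508, 44.244503021240234), (34.257450103759766, 34.66927719116211), 137.81993103027344) [ 0.64421295 -0.16161117  0.085     ]
```

View pics/e_hub.png

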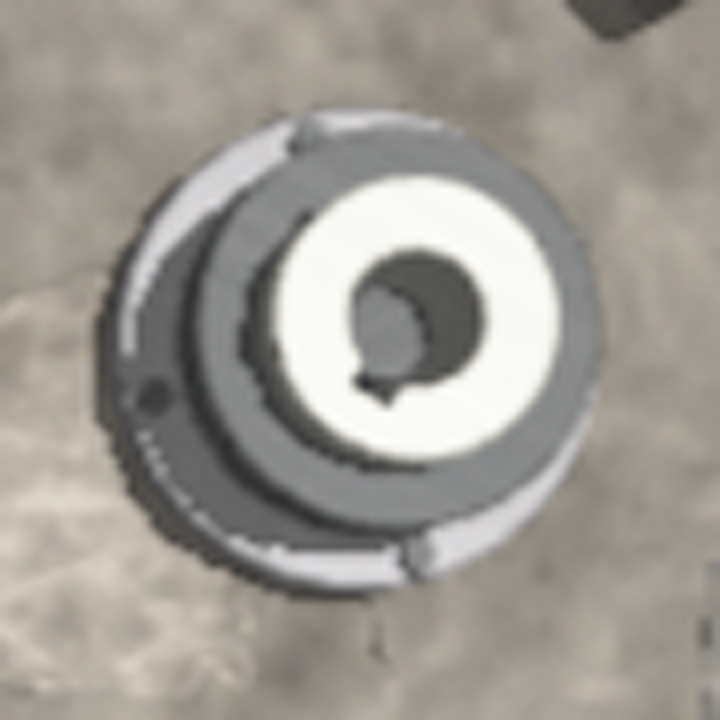

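Call:
carry_out(
  commands=[
    [[0,0,0,0.15,-0.3,3,2],[0,0,0,0.15,-0.3,6.5,2],[0,0,0,0.15,-0.3,10,2],[0,0,0,0.15,-0.3,13,2],[0,0,0,0.15,-0.3,14.5,2],[0,0,0,0.15,-0.3,15,2],[0,0,0,0.15,-0.3,15,2],[0,0,0,0.15,-0.3,15,2]],
  ],
)

```text
clock: 6.03
tool_pos: [0.6544, 0.2001, 0.0694]
eef_rot: [0.991, 0.133, 0.001, -0.0]
contact_force: [0.6, -0.8, -1.4]
opening: 0.292
```

```bash
python3 -c "
from h import *
from plant import r
st();d=r.snapshot('side');np.savez('pics/f_s.npz',**d);crop(d,130,160,260,230,3,'pics/f_s.png');st();to(.654,.1975,.057,15)"
```

```text
t 6.03 pos [0.6544 0.2001 0.0694] phi 15.25 tilt [ 0.003  0.001 -1.   ] q [-0.33  0.98 -0.07  1.49  0.1   0.67 -1.75] F [ 0.6 -0.8 -1.4] M [ 0.05 -0.02 -0.  ] open 0.292
t 6.08 pos [0.6548 0.2004 0.0699] phi 15.26 tilt [ 0.004  0.001 -1.   ] q [-0.33  0.98 -0.07  1.49  0.1   0.67 -1.75] F [-0.2 -0.4 -1.1] M [-0.03 -0.02  0.03] open 0.296
turn [-0.    -0.004  0.005] shift [-0.15  0.26  1.29]
```

View pics/f_s.png

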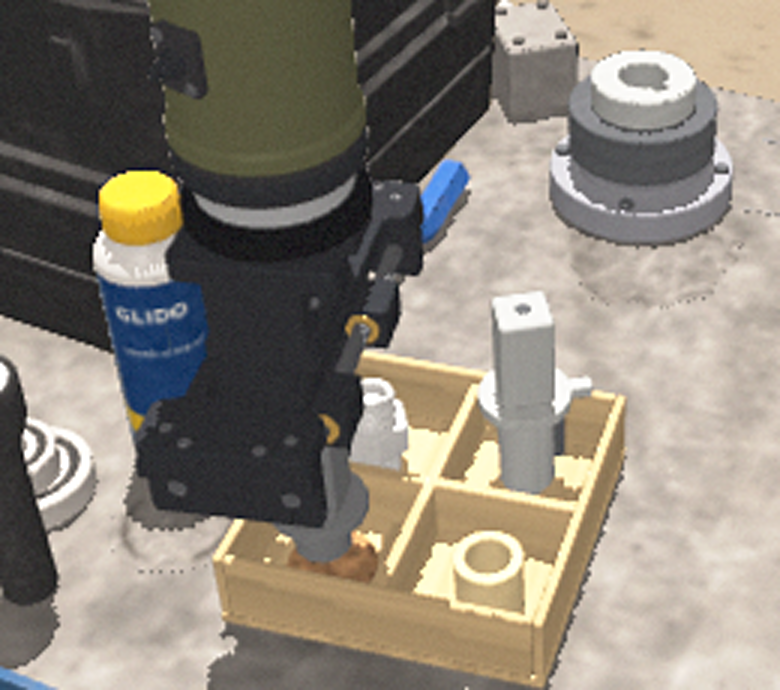

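Call:
carry_out(
  commands=[
    [[0,0,0,-0.1,0.2,0.6,2],[0,0,0,-0.1,0.2,1.1,2],[0,0,0,-0.1,0.2,1.2,2],[0,0,0,-0.1,0.2,1.25,2],[0,0,0,-0.1,0.2,1.25,2]],
  ],
)

```text
clock: 6.5
tool_pos: [0.6534, 0.1976, 0.0568]
eef_rot: [0.991, 0.133, 0.001, 0.0]
contact_force: [-0.8, -0.5, 7.1]
opening: 0.295
```

```bash
python3 -c "
from h import *
st();to(.654,.1975,.057,15)"
```

```text
t 6.5 pos [0.6534 0.1976 0.0568] phi 15.26 tilt [ 0.002 -0.    -1.   ] q [-0.32  1.   -0.07  1.5   0.1   0.65 -1.75] F [-0.8 -0.5  7.1] M [-0.23  0.33  0.05] open 0.295
turn [ 0.001 -0.002  0.005] shift [ 0.05  0.02 -0.02]
```

Call:
carry_out(
  commands=[
    [[0,0,0,0,0,-0.1,2.8],[0,0,0,0,0,-0.1,3.4],[0,0,0,0,0,-0.1,4],[0,0,0,0,0,-0.1,4],[0,0,0,0,0,-0.1,4]],
  ],
)

```text
clock: 6.92
tool_pos: [0.6525, 0.1979, 0.0561]
eef_rot: [0.991, 0.133, -0.0, 0.0]
contact_force: [0.3, 0.0, 0.3]
opening: 0.455
```

```bash
python3 -c "
from h import *
st()"
```

```text
t 6.92 pos [0.6525 0.1979 0.0561] phi 15.29 tilt [-0. -0. -1.] q [-0.32  1.   -0.07  1.5   0.1   0.65 -1.75] F [0.3 0.  0.3] M [ 0.01 -0.   -0.  ] open 0.455
```

Released. Raise and look.

Call:
carry_out(
  commands=[
    [[0,0,0,0,0,-2,4],[0,0,0,0,0,-5,4],[0,0,0,0,0,-9,4],[0,0,0,0,0,-13,5],[0,0,0,0,0,-15,6],[0,0,0,0,0,-15,6]],
  ],
)

```text
clock: 7.42
tool_pos: [0.6559, 0.199, 0.2123]
eef_rot: [0.991, 0.133, 0.005, -0.001]
contact_force: [0.7, 0.7, 0.7]
opening: 0.655
```

```bash
python3 -c "
from h import *
from plant import r
st();d=r.snapshot('side');np.savez('pics/g_s.npz',**d);crop(d,130,160,260,230,3,'pics/g_s.png');st();to(.593,.109,.16,39)"
```

```text
t 7.42 pos [0.6559 0.199  0.2123] phi 15.26 tilt [ 0.01   0.004 -1.   ] q [-0.32  0.8  -0.09  1.41  0.08  0.92 -1.73] F [0.7 0.7 0.7] M [ 0.02 -0.03 -0.02] open 0.655
t 7.47 pos [0.6543 0.1985 0.2092] phi 15.27 tilt [ 0.006  0.002 -1.   ] q [-0.32  0.81 -0.09  1.42  0.08  0.92 -1.73] F [-0.3  0.2 -0.4] M [ 0.05  0.03 -0.02] open 0.677
turn [ 0.001 -0.006 -0.414] shift [-8.3   7.02  4.87]
```

View pics/g_s.png

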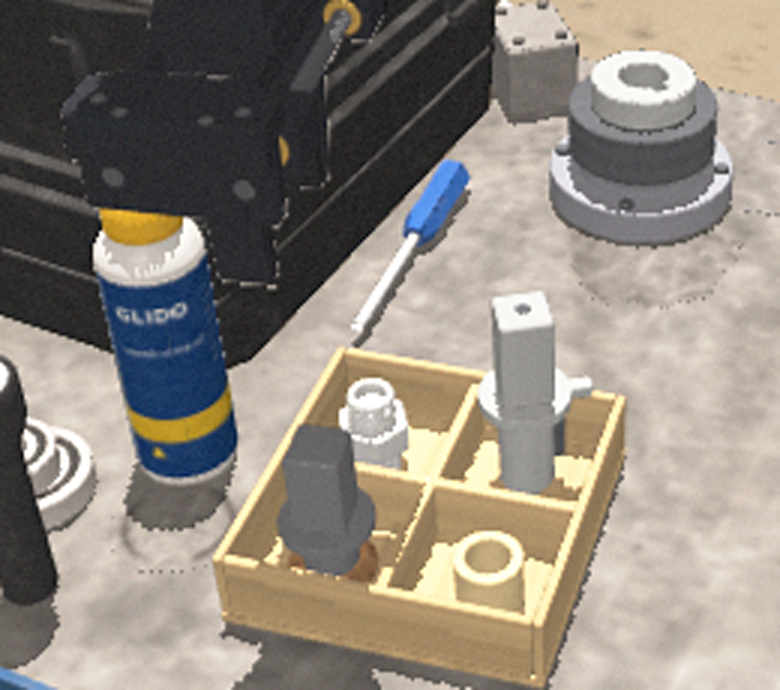

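Call:
carry_out(
  commands=[
    [[0,0,-0.1,-2,1.5,0,7],[0,0,-0.22,-5,4,0,8],[0,0,-0.34,-8,6.7,1,8.8],[0,0,-0.41,-8.3,7,1.5,8.8],[0,0,-0.41,-8.3,7,1.5,8.8],[0,0,-0.41,-8.3,7,1.5,8.8]],
  ],
)

```text
clock: 7.97
tool_pos: [0.5904, 0.1085, 0.19]
eef_rot: [0.944, 0.331, -0.001, -0.001]
contact_force: [0.5, 0.3, -0.2]
opening: 1.001
```

```bash
python3 -c "
from h import *
from plant import r
st();d=r.snapshot('wrist');np.savez('pics/h_w.npz',**d);cv2.imwrite('pics/h_w.png',d['pixels'][:,:,::-1]);st()
print(proj(d,[.5933,.109,.117]))
crop(d,240,150,200,160,4,'pics/h_c.png')"
```

```text
t 7.97 pos [0.5904 0.1085 0.19  ] phi 38.64 tilt [-0.002  0.    -1.   ] q [-0.14  0.73 -0.21  1.7   0.21  0.74 -1.35] F [ 0.5  0.3 -0.2] M [-0.03 -0.02  0.01] open 1.001
t 8.02 pos [0.5912 0.1098 0.1906] phi 38.72 tilt [-0.     0.001 -1.   ] q [-0.14  0.73 -0.21  1.69  0.21  0.74 -1.35] F [0.3 0.  0.4] M [ 0.03  0.04 -0.02] open 1.0
[326.10758468 253.727775  ]
```

View pics/h_w.png

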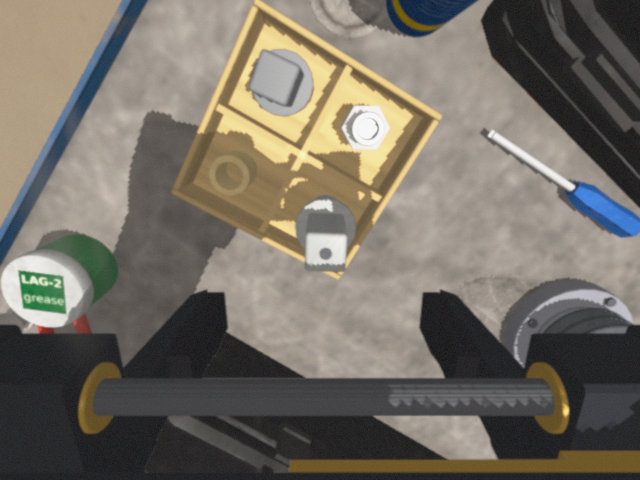

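View pics/h_c.png

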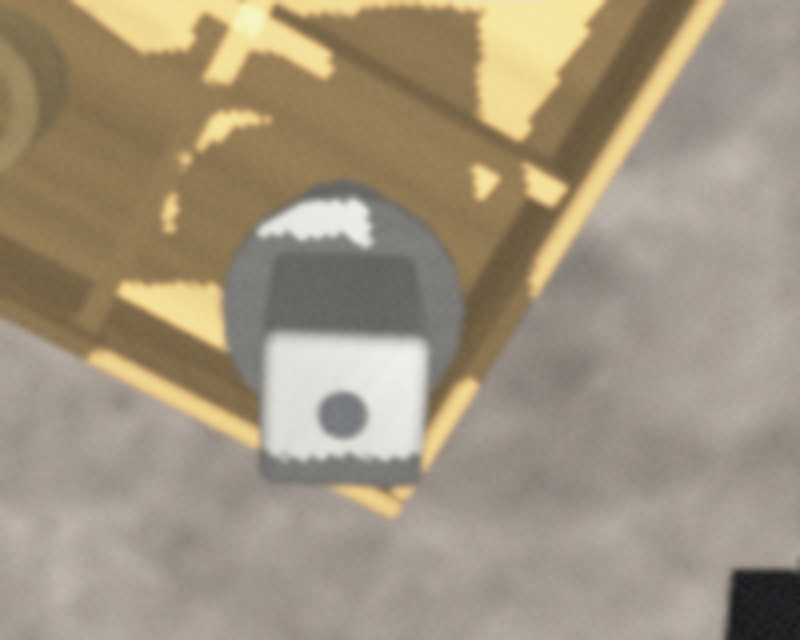

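```bash
python3 -c "
from h import *
to(.593,.109,.083,37.2)"
```

```text
turn [-0.001 -0.001  0.027] shift [ 0.08  0.19 10.76]
```

Call:
carry_out(
  commands=[
    [[0,0,0.027,0.1,0.2,3,8.8],[0,0,0.027,0.1,0.2,6,8.8],[0,0,0.027,0.1,0.2,8,8],[0,0,0.027,0.1,0.2,8,7],[0,0,0.027,0.1,0.2,8,6]],
  ],
  force=40,
)

```text
clock: 8.43
tool_pos: [0.5931, 0.1093, 0.1105]
eef_rot: [0.947, 0.32, -0.0, -0.0]
contact_force: [-0.2, 0.6, 0.6]
opening: 0.802
```

```bash
python3 -c "
from h import *
st();to(.593,.109,.083,37.2)"
```

```text
t 8.43 pos [0.5931 0.1093 0.1105] phi 37.3 tilt [-0.001  0.    -1.   ] q [-0.16  0.84 -0.17  1.74  0.23  0.58 -1.39] F [-0.2  0.6  0.6] M [0.03 0.01 0.01] open 0.802
turn [-0.001  0.001  0.002] shift [-0.02  0.02  2.75]
```

Call:
carry_out(
  commands=[
    [[0,0,0,0,0,1.5,6],[0,0,0,0,0,2.7,5],[0,0,0,0,0,2.7,4],[0,0,0,0,0,2.7,2],[0,0,0,0,0,2.7,2],[0,0,0,0,0,2.7,2],[0,0,0,0,0,2.7,2],[0,0,0,0,0,2.7,2],[0,0,0,0,0,2.7,2],[0,0,0,0,0,2.7,2]],
  ],
  force=45,
)

```text
clock: 9.27
tool_pos: [0.5935, 0.1079, 0.085]
eef_rot: [0.948, 0.319, 0.001, -0.0]
contact_force: [-1.2, -0.3, 6.0]
opening: 0.295
```

```bash
python3 -c "
from h import *
st()"
```

```text
t 9.27 pos [0.5935 0.1079 0.085 ] phi 37.23 tilt [ 0.001  0.    -1.   ] q [-0.17  0.88 -0.16  1.75  0.25  0.52 -1.4 ] F [-1.2 -0.3  6. ] M [ 0.07  0.24 -0.  ] open 0.295
```

Call:
carry_out(
  commands=[
    [[0,0,0,0,0,-1,2],[0,0,0,0,0,-3,2],[0,0,0,0,0,-6,2],[0,0,0,0,0,-9,2],[0,0,0,0,0,-12,2],[0,0,0,0,0,-13.5,2],[0,0,0,0,0,-13.5,2],[0,0,0,0,0,-13.5,2]],
  ],
)

```text
clock: 9.93
tool_pos: [0.5927, 0.1072, 0.2193]
eef_rot: [0.948, 0.319, 0.0, 0.0]
contact_force: [-0.6, 0.1, -3.7]
opening: 0.288
```

```bash
python3 -c "
from h import *
from plant import r
st();d=r.snapshot('side');np.savez('pics/i_s.npz',**d);crop(d,130,130,260,230,3,'pics/i_s.png');st();to(.643,-.162,.215,0)"
```

```text
t 9.93 pos [0.5927 0.1072 0.2193] phi 37.22 tilt [ 0. -0. -1.] q [-0.13  0.69 -0.21  1.67  0.19  0.8  -1.35] F [-0.6  0.1 -3.7] M [-0.05  0.01 -0.02] open 0.288
t 9.98 pos [0.5919 0.107  0.2181] phi 37.22 tilt [-0.002 -0.001 -1.   ] q [-0.13  0.69 -0.21  1.67  0.19  0.8  -1.35] F [-0.5 -0.3 -4.6] M [-0.01 -0.03  0.04] open 0.289
turn [0.    0.003 0.65 ] shift [-12.2   24.51   0.32]
```

View pics/i_s.png

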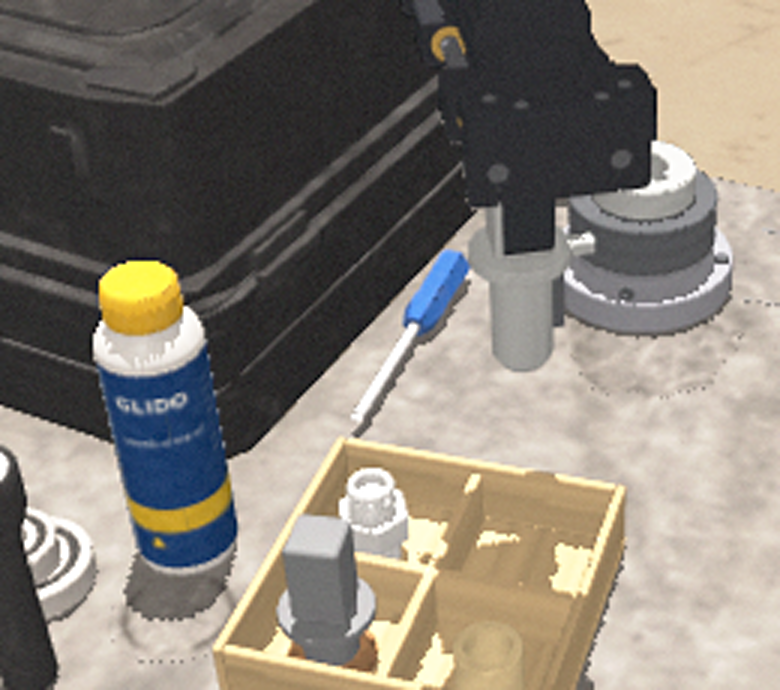

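Call:
carry_out(
  commands=[
    [[0,0,0.06,-0.8,1.8,0,2],[0,0,0.15,-2.3,4.6,0,2],[0,0,0.25,-4,8,0,2],[0,0,0.36,-5.6,11.3,0,2],[0,0,0.46,-7.2,14.4,0,2],[0,0,0.56,-8.3,16.7,0,2],[0,0,0.65,-8.7,17.5,0,2],[0,0,0.65,-8.7,17.5,0,2],[0,0,0.65,-8.7,17.5,0,2],[0,0,0.65,-8.7,17.5,0,2]],
  ],
)

```text
clock: 10.82
tool_pos: [0.6288, -0.0822, 0.2179]
eef_rot: [1.0, 0.002, -0.001, -0.001]
contact_force: [0.5, 0.5, -3.8]
opening: 0.291
```

```bash
python3 -c "
from h import *
from plant import r
st()
for n in ('wrist','top','side'):
  d=r.snapshot(n);np.savez(f'pics/j_{n}.npz',**d);cv2.imwrite(f'pics/j_{n}.png',d['pixels'][:,:,::-1])
st();"
```

```text
t 10.82 pos [ 0.6288 -0.0822  0.2179] phi 0.23 tilt [-0.003  0.002 -1.   ] q [ 0.09  0.73 -0.05  1.57  0.04  0.85 -1.55] F [ 0.5  0.5 -3.8] M [ 0.07 -0.04  0.01] open 0.291
t 10.97 pos [ 0.6294 -0.0824  0.2189] phi 0.2 tilt [-0.001  0.001 -1.   ] q [ 0.09  0.73 -0.05  1.57  0.04  0.85 -1.55] F [-0.9  0.4 -3.9] M [-0.   -0.01  0.02] open 0.29
```

View pics/j_wrist.png

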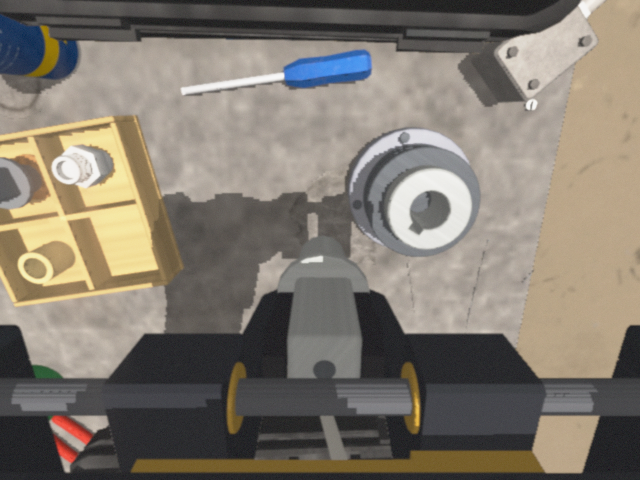

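View pics/j_side.png

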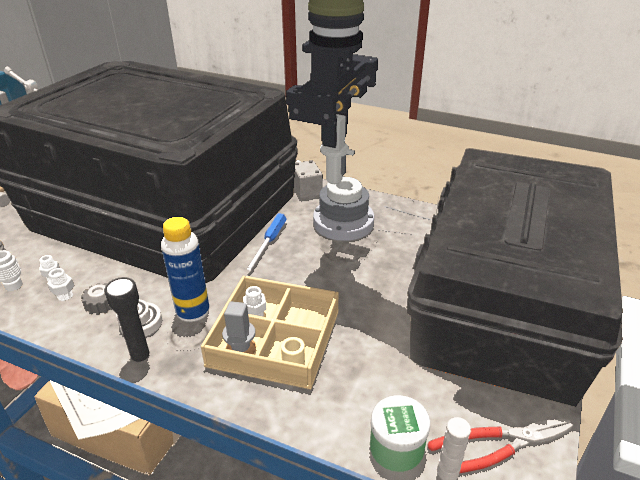

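View pics/j_top.png

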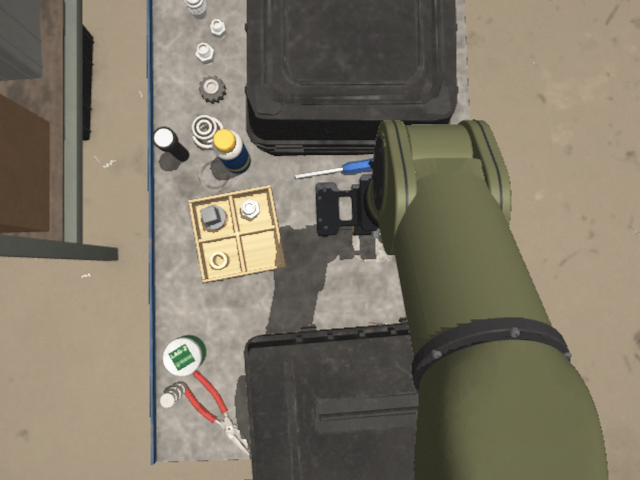

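```bash
python3 - <<'E'
from h import *
d=np.load('pics/j_wrist.npz');crop(d,370,150,120,115,6,"pics/j_c.png")
crop(np.load('pics/j_side.npz'),270,80,120,170,4,"pics/j_sc.png")
x0,y0=380,160
im=d["pixels"][y0:y0+95,x0:x0+100].astype(int);m=((im.min(2)>190)).astype(np.uint8)
cs,_=cv2.findContours(m,cv2.RETR_EXTERNAL,cv2.CHAIN_APPROX_NONE);k=cv2.convexHull(max(cs,key=cv2.contourArea));e=cv2.fitEllipse(k)
print("face",e,onz(d,e[0][0]+x0,e[0][1]+y0,.085))
cs,h=cv2.findContours(m,cv2.RETR_CCOMP,cv2.CHAIN_APPROX_NONE)
hs=[c for c,hh in zip(cs,h[0]) if hh[3]>=0];k=max(hs,key=cv2.contourArea)[:,0]+[x0,y0]
P=np.array([onz(d,*p,.085)[:2] for p in k])
from scipy.optimize import least_squares
f=lambda c:np.hypot(P[:,0]-c[0],P[:,1]-c[1])-c[2]
s=least_squares(f,[*P.mean(0),.015],loss='soft_l1',f_scale=.0005).x
print("bore",s);q=P-s[:2];rr=np.hypot(*q.T);far=rr>.0175;a=np.degrees(np.arctan2(q[:,1],q[:,0]))%360
print(a[far].min(),a[far].max(),a[far].mean(),rr.max(),far.sum())
E
```

```text
face ((49.91790008544922, 48.30810546875), (76.54918670654297, 84.71812438964844), 52.77046585083008) [ 0.64467148 -0.16228139  0.085     ]
bore [ 0.6429478  -0.16211323  0.01626712]
127.71027145870951 166.57570749121302 146.53536558668583 0.021309851118016112 20
```

View pics/j_c.png

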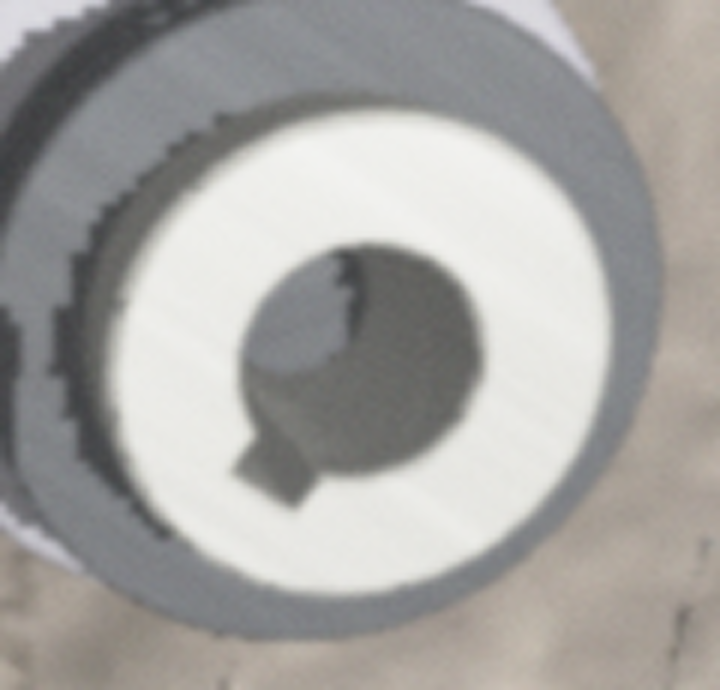

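View pics/j_sc.png

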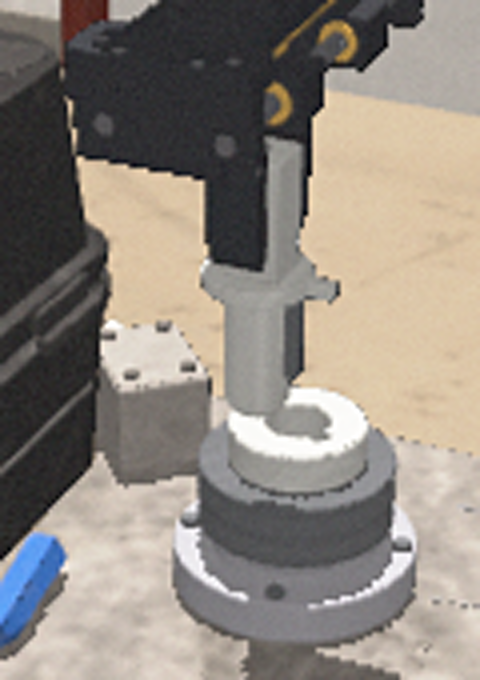

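```bash
python3 - <<'E'
from h import *
d=np.load('pics/j_wrist.npz');crop(d,250,220,150,170,4,"pics/j_c2.png")
for z in(.250,.253):print(onz(d,325,370,z))
P=np.array([onz(d,370+(x+.5)/6-.5,150+(y+.5)/6-.5,.085)[:2] for x,y in[(233,472),(297,508),(362,358)]])
v=P[:2].mean(0)-P[2];print(P,np.degrees(np.arctan2(v[1],v[0])),np.hypot(*v))
e=P[1]-P[0];print(np.degrees(np.arctan2(e[1],e[0]))%180,np.hypot(*e))
# side: nose underside lowest px & collar
s=np.load('pics/j_side.npz')
# nose bottom edges px
for z in (.137,.138,.140):
  print(z,[proj(s,[.629+.0,-.0823,z+h]).round(1) for h in(0,.055,.062)])
E
```

```text
[ 0.62893254 -0.08211754  0.25      ]
[ 0.63135585 -0.08209715  0.253     ]
[[ 0.62870599 -0.14719801]
 [ 0.62383866 -0.15589207]
 [ 0.64393362 -0.16235304]] 148.53505609348792 0.02070590230973387
60.75790910095675 0.009963812991709557
0.137 [array([333.5, 181.5]), array([333.9, 151.2]), array([333.9, 147.2])]
0.138 [array([333.5, 180.9]), array([333.9, 150.7]), array([333.9, 146.6])]
0.14 [array([333.5, 179.9]), array([333.9, 149.5]), array([333.9, 145.5])]
```

View pics/j_c2.png

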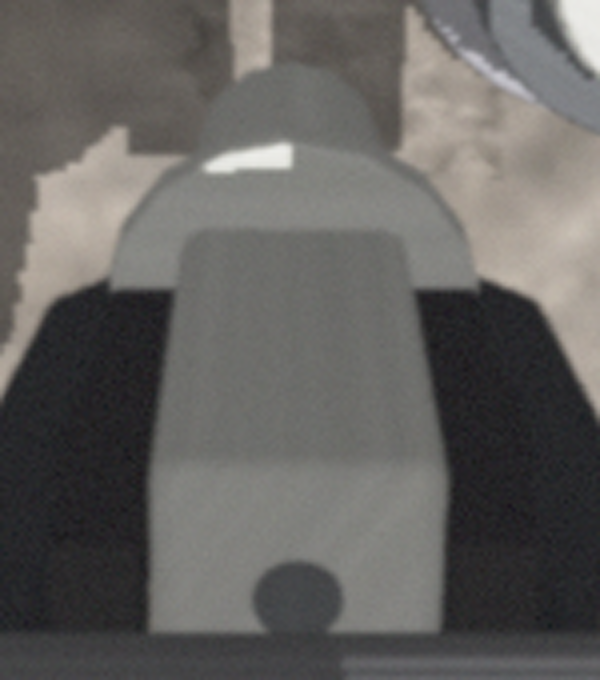

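```bash
python3 -c "
from h import *
to(.6435,-.1622,.178,-10)"
```

```text
turn [-0.001  0.001  0.178] shift [1.39 7.99 4.08]
```

Call:
carry_out(
  commands=[
    [[0,0,0.08,0.4,2.5,0,2],[0,0,0.178,1,5.5,0,2],[0,0,0.178,1.4,7.5,0,2],[0,0,0.178,1.4,8,0,2],[0,0,0.178,1.4,8,2,2],[0,0,0.178,1.4,8,3.8,2],[0,0,0.178,1.4,8,3.8,2],[0,0,0.178,1.4,8,3.8,2],[0,0,0.178,1.4,8,3.8,2]],
  ],
)

```text
clock: 11.72
tool_pos: [0.6443, -0.1636, 0.1821]
eef_rot: [0.996, -0.088, 0.001, -0.0]
contact_force: [0.3, -0.4, -3.3]
opening: 0.295
```

```bash
python3 -c "
from h import *
from plant import r
st()
for n in ('wrist','side'):
  d=r.snapshot(n);np.savez(f'pics/k_{n}.npz',**d)
  if n=='side': crop(d,290,90,110,150,4,'pics/k_s.png')
  else: crop(d,230,120,190,140,4,'pics/k_w.png')
st();to(.6435,-.1622,.150,-10)"
```

```text
t 11.72 pos [ 0.6443 -0.1636  0.1821] phi -10.12 tilt [ 0.001  0.    -1.   ] q [ 0.18  0.81 -0.01  1.5   0.01  0.82 -1.58] F [ 0.3 -0.4 -3.3] M [0.04 0.   0.02] open 0.295
t 11.82 pos [ 0.6446 -0.1641  0.1827] phi -10.16 tilt [ 0.003 -0.    -1.   ] q [ 0.18  0.81 -0.01  1.5   0.01  0.82 -1.58] F [ 0.4 -0.3 -3.7] M [-0.04  0.   -0.01] open 0.29
turn [-0.    -0.003 -0.003] shift [-0.15 -0.17  3.27]
```

View pics/k_s.png

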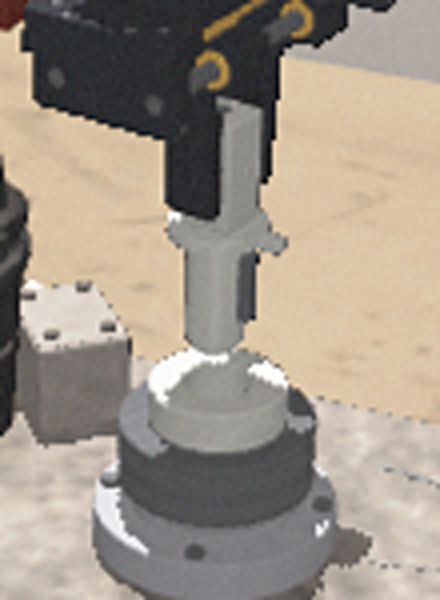

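View pics/k_w.png

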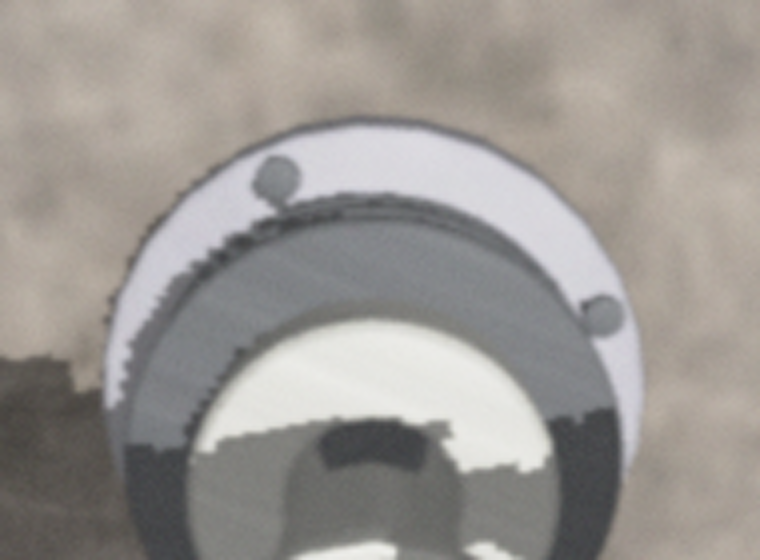

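Call:
carry_out(
  commands=[
    [[0,0,0,-0.1,-0.1,0.7,2],[0,0,0,-0.1,-0.15,1.2,2],[0,0,0,-0.1,-0.15,1.7,2],[0,0,0,-0.1,-0.15,2.2,2],[0,0,0,-0.1,-0.15,2.4,2],[0,0,0,-0.1,-0.15,2.4,2]],
  ],
)

```text
clock: 12.32
tool_pos: [0.6424, -0.1627, 0.1563]
eef_rot: [0.996, -0.089, -0.001, -0.0]
contact_force: [-0.2, -0.2, -3.1]
opening: 0.292
```

```bash
python3 -c "
from h import *
st();to(.6435,-.1622,.150,-10)"
```

```text
t 12.32 pos [ 0.6424 -0.1627  0.1563] phi -10.21 tilt [-0.002  0.    -1.   ] q [ 0.18  0.84 -0.01  1.53  0.01  0.77 -1.58] F [-0.2 -0.2 -3.1] M [ 0.05  0.05 -0.02] open 0.292
turn [ 0.     0.002 -0.004] shift [ 0.1  -0.07  0.63]
```

Call:
carry_out(
  commands=[
    [[0,0,0,0.05,0,0.3,2],[0,0,0,0.05,0,0.6,2],[0,0,0.1,0.05,0,0.6,2],[0,0,0.2,0.05,0,0.6,2],[0,0,0.3,0.05,0,0.6,2],[0,0,0.372,0.05,0,0.6,2],[0,0,0.372,0.05,0,0.6,2],[0,0,0.372,0.05,0,0.6,2]],
  ],
)

```text
clock: 12.98
tool_pos: [0.6434, -0.1629, 0.1512]
eef_rot: [0.963, -0.271, 0.0, 0.0]
contact_force: [-0.5, 0.5, -4.6]
opening: 0.291
```

```bash
python3 -c "
from h import *
from plant import r
st()
d=r.snapshot('side');np.savez('pics/l_s.npz',**d);crop(d,290,90,110,150,4,'pics/l_s.png')
st();to(.6435,-.1622,.140,-31.5)"
```

```text
t 12.98 pos [ 0.6434 -0.1629  0.1512] phi -31.39 tilt [-0. -0. -1.] q [ 0.13  0.85  0.09  1.53 -0.1   0.76 -1.85] F [-0.5  0.5 -4.6] M [0.   0.07 0.04] open 0.291
t 13.03 pos [ 0.6434 -0.1629  0.1512] phi -31.4 tilt [-0. -0. -1.] q [ 0.13  0.85  0.09  1.53 -0.1   0.76 -1.85] F [-0.5  0.1 -3.9] M [-0.04  0.04  0.04] open 0.294
turn [ 0.    -0.     0.002] shift [-0.02 -0.07  1.12]
```

View pics/l_s.png

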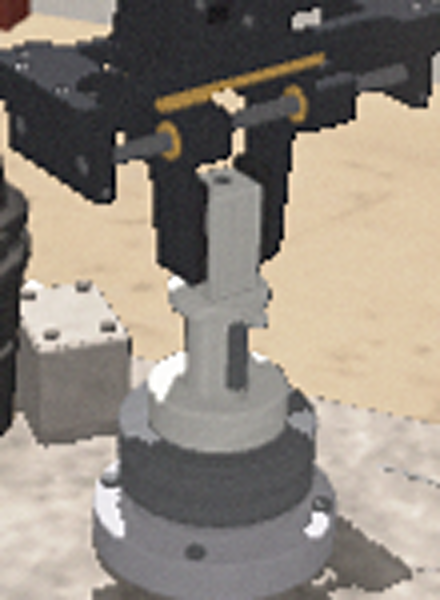

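Call:
carry_out(
  commands=[
    [[0,0,0,0,0,0.3,2],[0,0,0,0,0,0.5,2],[0,0,0,0,0,0.7,2],[0,0,0,0,0,0.9,2],[0,0,0,0,0,1.1,2],[0,0,0,0,0,1.1,2]],
  ],
)

```text
clock: 13.53
tool_pos: [0.6432, -0.1627, 0.1397]
eef_rot: [0.962, -0.272, -0.0, -0.0]
contact_force: [-0.4, -0.8, -3.6]
opening: 0.289
```

```bash
python3 -c "
from h import *
st()"
```

```text
t 13.53 pos [ 0.6432 -0.1627  0.1397] phi -31.51 tilt [-0.001  0.    -1.   ] q [ 0.13  0.87  0.09  1.54 -0.1   0.74 -1.85] F [-0.4 -0.8 -3.6] M [0.05 0.06 0.01] open 0.289
```

Call:
carry_out(
  commands=[
    [[0,0,0,0,0,0.4,2],[0,0,0,0,0,0.8,2],[0,0,0,0,0,1.2,2],[0,0,0,0,0,1.6,2],[0,0,0,0,0,2.0,2],[0,0,0,0,0,2.4,2],[0,0,0,0,0,2.4,2]],
  ],
  force=60,
)

```text
clock: 14.12
tool_pos: [0.6436, -0.163, 0.1163]
eef_rot: [0.962, -0.272, 0.0, 0.0]
contact_force: [-1.5, 0.3, 5.2]
opening: 0.289
```

```bash
python3 -c "
from h import *
from plant import r
st()
d=r.snapshot('side');np.savez('pics/m_s.npz',**d);crop(d,290,90,110,150,4,'pics/m_s.png');st()"
```

```text
t 14.12 pos [ 0.6436 -0.163   0.1163] phi -31.52 tilt [ 0.001 -0.    -1.   ] q [ 0.13  0.9   0.09  1.55 -0.11  0.7  -1.85] F [-1.5  0.3  5.2] M [ 0.03  0.58 -0.01] open 0.289
t 14.17 pos [ 0.6436 -0.163   0.1166] phi -31.53 tilt [ 0.001 -0.    -1.   ] q [ 0.13  0.9   0.09  1.55 -0.11  0.7  -1.85] F [-1.7  0.5  5.3] M [ 0.11  0.65 -0.01] open 0.293
```

View pics/m_s.png

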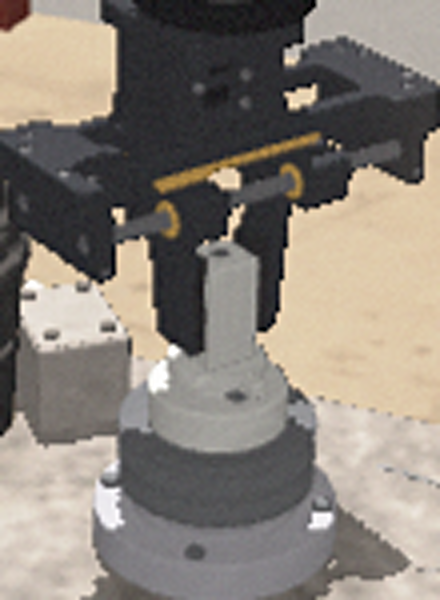

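Call:
carry_out(
  commands=[
    [[0,0,0,0,0,0.3,2],[0,0,0,0,0,0.6,2],[0,0,0,0,0,0.8,2],[0,0,0,0,0,0.9,2],[0,0,0,0,0,0.9,2],[0,0,0,0,0,0.9,2]],
  ],
)

```text
clock: 14.67
tool_pos: [0.6437, -0.163, 0.1101]
eef_rot: [0.962, -0.272, 0.001, -0.0]
contact_force: [-6.7, 1.7, 19.0]
opening: 0.29
```

```bash
python3 -c "
from h import *
st()"
```

```text
t 14.67 pos [ 0.6437 -0.163   0.1101] phi -31.54 tilt [ 0.001 -0.    -1.   ] q [ 0.13  0.91  0.09  1.55 -0.11  0.68 -1.85] F [-6.7  1.7 19. ] M [ 0.34  1.6  -0.06] open 0.29
```

Call:
carry_out(
  commands=[
    [[0,0,0,-0.08,0.04,0,2],[0,0,0,-0.08,0.04,0.05,2],[0,0,0,-0.08,0.04,0.1,2],[0,0,0,-0.08,0.04,0.1,2]],
  ],
)

```text
clock: 15.0
tool_pos: [0.6437, -0.163, 0.1101]
eef_rot: [0.962, -0.272, 0.002, -0.0]
contact_force: [-6.7, 1.8, 22.7]
opening: 0.291
```

```bash
python3 -c "
from h import *
from plant import r
st()
d=r.snapshot('side');np.savez('pics/n_s.npz',**d);crop(d,300,120,90,110,6,'pics/n_s.png')
d=r.snapshot('wrist');np.savez('pics/n_w.npz',**d);crop(d,220,160,200,150,4,'pics/n_w.png');st()"
```

```text
t 15.0 pos [ 0.6437 -0.163   0.1101] phi -31.53 tilt [ 0.004 -0.001 -1.   ] q [ 0.13  0.91  0.09  1.55 -0.11  0.68 -1.85] F [-6.7  1.8 22.7] M [0.38 1.66 0.  ] open 0.291
t 15.1 pos [ 0.6437 -0.1631  0.1101] phi -31.54 tilt [ 0.004 -0.001 -1.   ] q [ 0.13  0.91  0.09  1.55 -0.11  0.68 -1.85] F [-6.7  1.8 23. ] M [ 0.33  1.66 -0.03] open 0.287
```

View pics/n_s.png

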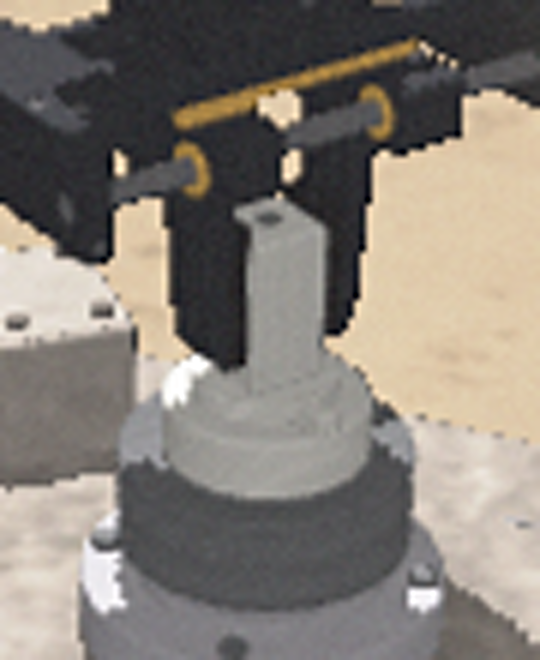

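View pics/n_w.png

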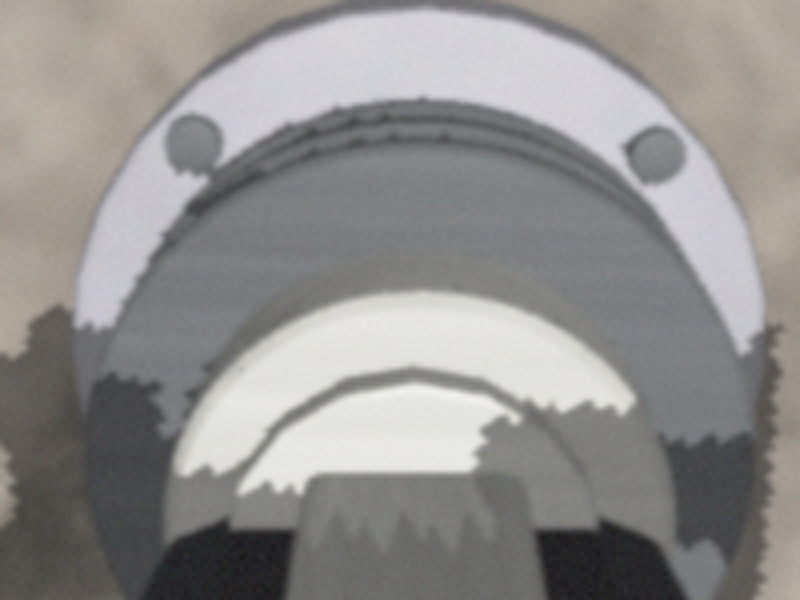

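```bash
python3 - <<'E'
from h import *
s=np.load('pics/n_s.npz');w=np.load('pics/n_w.npz')
print("init hole pred",proj(s,[.5933,.109,.117]),"obs",195+405.5/3.7-.5,230+121.5/3.7-.5)
for z in(.140,.142,.144,.147):print(z,proj(s,[.6437,-.1625,z]))
def c(x,y):return 300+(x+.5)/6-.5,120+(y+.5)/6-.5
print("obs hole",c(270,217))
# collar top far edge in wrist: point on collar rim along tool x ; base rim
a=np.radians(-31.5);u=np.array([np.cos(a),np.sin(a)])
b=np.array([.6437,-.1625])
for n,rad,z in[("face rim",.032,.085),("collar bottom",.023,.085),("collar top",.023,.092),("collar top if 3mm up",.023,.095)]:
    p=proj(w,[*(b+rad*u),z]);print(n,((p-[220,160]+.5)*4-.5).round(1))
for n,rad,z in[("face rim",.032,.085),("collar top",.023,.092),("up3",.023,.095)]:
    an=np.radians(np.arange(0,360,2));q=np.array([proj(s,[b[0]+rad*np.cos(t),b[1]+rad*np.sin(t),z]) for t in an]);q=(q-[300,120]+.5)*6-.5;print(n,q.min(0).round(1),q.max(0).round(1))
cv2.imwrite("pics/n_s2.png",cv2.convertScaleAbs(cv2.imread("pics/n_s.png")[330:520,100:450],alpha=2,beta=-150).repeat(2,0).repeat(2,1))
E
```

```text
init hole pred [302.70021375 262.51391847] obs 304.0945945945946 262.3378378378378
0.14 [343.80833538 157.28618148]
0.142 [343.83350012 156.2633272 ]
0.144 [343.85872817 155.23789954]
0.147 [343.89668948 153.69491168]
obs hole (344.5833333333333, 155.75)
face rim [418.2 289.1]
collar bottom [418.3 361. ]
collar top [418.3 382.5]
collar top if 3mm up [418.3 392.3]
face rim [155.9 336.8] [366.8 444.2]
collar top [185.7 331.4] [338.  408.1]
up3 [185.8 322.8] [338.3 399.3]
```

View pics/n_s2.png

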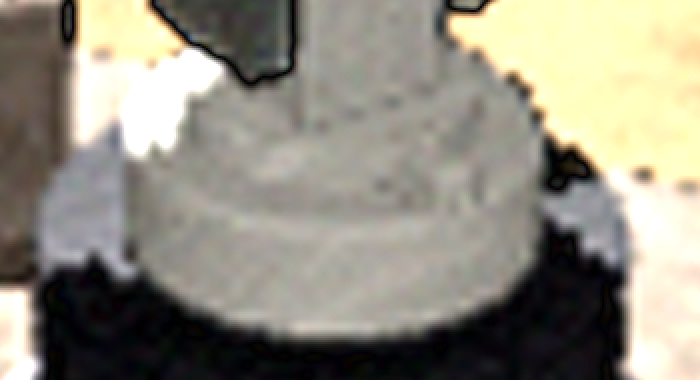

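Call:
carry_out(
  commands=[
    [[0,0,0,-0.15,0.1,0,2],[0,0,0.02,-0.15,0.1,0.1,2],[0,0,-0.02,-0.15,0.1,0.2,2],[0,0,0,-0.15,0.1,0.2,2],[0,0,0,-0.15,0.1,0.2,2]],
  ],
)

```text
clock: 15.52
tool_pos: [0.6438, -0.163, 0.11]
eef_rot: [0.962, -0.271, 0.004, -0.001]
contact_force: [-6.1, 2.2, 31.5]
opening: 0.292
```

```bash
python3 -c "
from h import *
st()"
```

```text
t 15.52 pos [ 0.6438 -0.163   0.11  ] phi -31.5 tilt [ 0.008 -0.001 -1.   ] q [ 0.13  0.91  0.08  1.56 -0.11  0.67 -1.85] F [-6.1  2.2 31.5] M [0.39 1.66 0.18] open 0.292
```

Call:
carry_out(
  commands=[
    [[0,0,0,0.12,-0.07,0,2],[0,0,0,0.22,-0.13,0,2],[0,0,0,0.22,-0.13,0,2],[0,0,0,0.22,-0.13,0,2],[0,0,0,0.22,-0.13,0,2],[0,0,0,0.22,-0.13,0,2]],
  ],
)

```text
clock: 16.02
tool_pos: [0.6439, -0.1631, 0.11]
eef_rot: [0.962, -0.272, 0.001, -0.0]
contact_force: [-10.8, 3.5, 35.5]
opening: 0.291
```

```bash
python3 -c "
from h import *
from plant import r
st()
d=r.snapshot('side');np.savez('pics/o_s.npz',**d);crop(d,180,110,220,240,2.5,'pics/o_s.png')
d=r.snapshot('wrist');crop(d,220,160,200,150,4,'pics/o_w.png');st()"
```

```text
t 16.02 pos [ 0.6439 -0.1631  0.11  ] phi -31.51 tilt [ 0.003 -0.    -1.   ] q [ 0.13  0.91  0.09  1.55 -0.11  0.68 -1.85] F [-10.8   3.5  35.5] M [0.55 2.58 0.06] open 0.291
t 16.12 pos [ 0.644 -0.163  0.11 ] phi -31.51 tilt [ 0.003 -0.    -1.   ] q [ 0.13  0.91  0.09  1.55 -0.11  0.68 -1.85] F [-11.2   2.9  35.1] M [0.55 2.66 0.1 ] open 0.289
```

View pics/o_s.png

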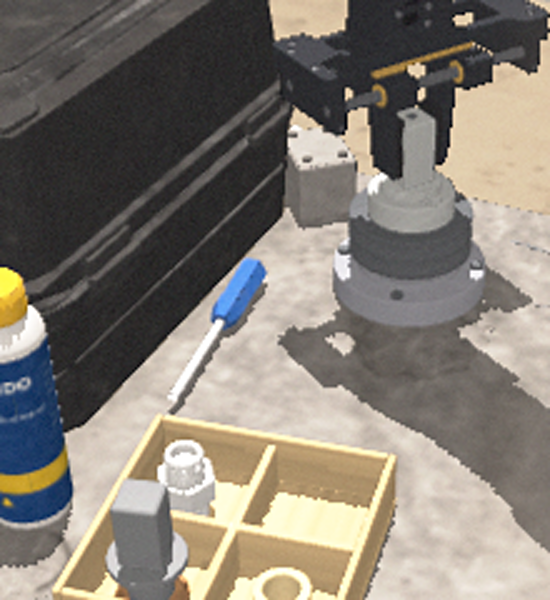

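View pics/o_w.png

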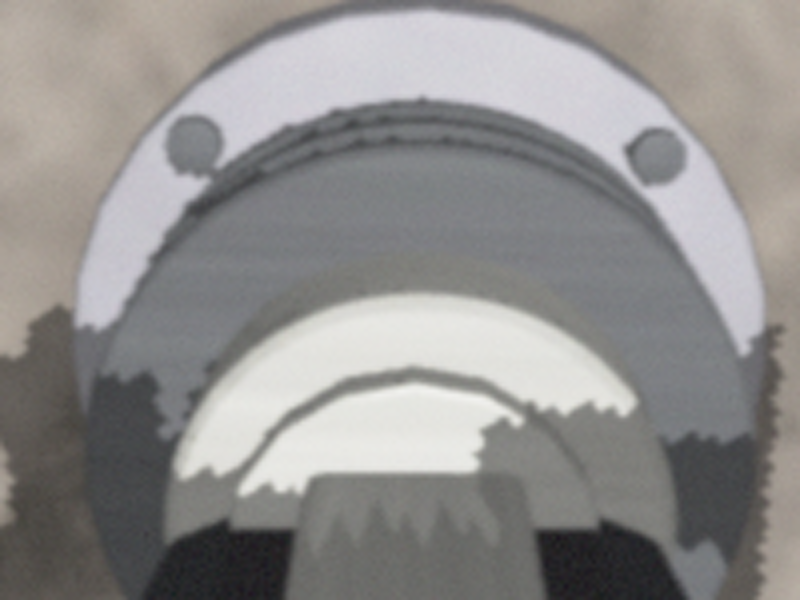

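Call:
carry_out(
  commands=[
    [[0,0,0,-0.08,0.05,-0.1,2],[0,0,0,-0.08,0.05,-0.1,2],[0,0,0,-0.08,0.05,-0.1,2],[0,0,0,-0.08,0.05,-0.1,2]],
  ],
)

```text
clock: 16.45
tool_pos: [0.6439, -0.163, 0.11]
eef_rot: [0.962, -0.271, 0.002, -0.0]
contact_force: [-8.5, 2.4, 27.4]
opening: 0.292
```

```bash
python3 -c "
from h import *
from plant import r
st()
d=r.snapshot('top');crop(d,180,130,300,160,2.5,'pics/p_t.png');st()"
```

```text
t 16.45 pos [ 0.6439 -0.163   0.11  ] phi -31.49 tilt [ 0.005 -0.001 -1.   ] q [ 0.13  0.91  0.09  1.55 -0.11  0.68 -1.85] F [-8.5  2.4 27.4] M [0.39 1.93 0.09] open 0.292
t 16.5 pos [ 0.6439 -0.163   0.11  ] phi -31.49 tilt [ 0.005 -0.001 -1.   ] q [ 0.13  0.91  0.09  1.55 -0.11  0.68 -1.85] F [-7.4  2.5 28.1] M [0.37 1.9  0.08] open 0.289
```

View pics/p_t.png

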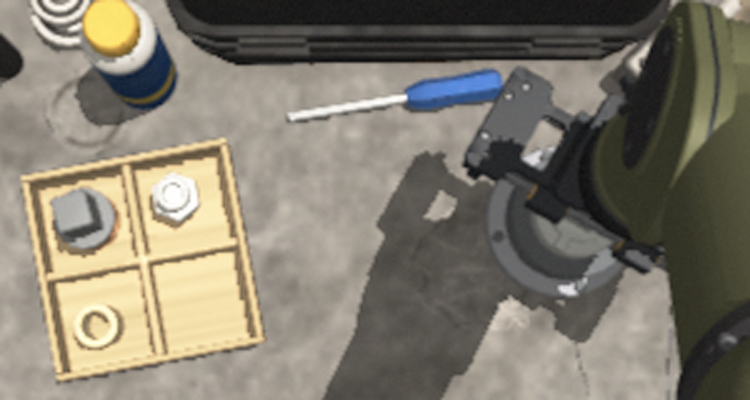

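The top view shows the plug upright on the pad at about (83,220), with the bush (97,325) and the fitting (175,198) standing in their cells. The shaft stays seated, with TCP z steady at 0.110.

```bash
python3 -c "
from plant import r
print(r.finish_job())"
```

```text
the job is handed in; nothing more can be done
None
```

The job is handed in at 16.5 s: the shaft is pressed home and still gripped at 60 N. The plug stands released on the pad, and the bush and the fitting are still upright in their cells.

- **Plug:** I pulled it from the bore, set it down on the pad, let go and backed away. Side and top pictures show it upright.
- **Shaft:** I put the nose in about 22° off, turned it in line with the keyway while the key was still clear of the face, then pushed on. The key went in with no contact force, so it never rested on the face.
- **Last checks on the seating:** The tool stopped at z = 0.110, which puts the shaft origin about 30 mm above the table, as it should be at home. It stayed there while the push varied between 19 and 35 N, even with a small wiggle. I left the push at about 28 N, against the 12 N spring. The wrist picture shows the collar on the face with no gap.
- **Checks that did not fully agree:** The camera heights of the collar and shaft top came out about 1 mm above nominal, which is within the calibration error. A sideways force of 7 to 8 N and a tool tilt of about 0.3° remained.

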